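# Load the fitter's brake pad rack in reverse order

### The arm

A 6-joint arm with a two-finger parallel gripper is mounted at the origin on the work surface. World frame = base frame: x ahead of the robot, y to its left, z up, the work surface at z = 0. Lengths are in mm, angles in rad, forces in N, time in s.
With the tool pointing down it reaches from about 350 to 875 mm from the base axis. Payload 4.2 kg.
Tool frame: the origin (TCP) lies at the very end of the fingers, on their centre line; the grasp point (between the pads) lies 19 mm behind it; z points along the fingers, y is the line along which they close (so a half turn about z gives the same grasp; the last joint's range is limited). The gripper opens to 85 mm and grips with 20 to 120 N. Pads are 22 mm wide; open, the fingers measure 114 mm over their backs; the gripper's body (76 mm by 85 mm) begins 54 mm behind the grasp point. The pads swing forward as they close: fully open they stand 13 mm farther back than shut.
Start: joints at [-1.004, 0.385, 0.008, 0, -1.194, -0.259], TCP at [189.367, -595.6, 231.312] pointing down, gripper open.
Joint ranges: [-3.14, 3.14], [-1.21, 2.06], [-1.07, 1.41], [-3.16, 2.05], [-2.99, -0.16], [-3.1, 3.1]. Speed limits (rad/s): [2.79, 2.79, 3.14, 3.14, 3.14, 3.14].

### API

Orientations are given as a unit quaternion [x, y, z, w].
In Python, from bench import read_state, get_image, camera_model, job_done gives the robot as it stands.
- The arm moves only by the shell command python3 -m handwheel 'ROWS'. ROWS is JSON, a list of rows, each a list of 7 numbers: the shift along the tool's x, y, z in m, then the turn, a rotation vector about the tool's x, y, z in rad, then the gripper's target within -1 to 1 (fully open at 1, half-way at 0, shut at -1). In form: [[dx, dy, dz, wx, wy, wz, jaw], ...]. A call has 1 to 10 rows; each row is the pose to reach, as a shift and turn from the pose commanded when the call began, along the tool's axes at that moment; what a row does not reach only later rows make up. A row lasts 1/8 s, in which the tool goes at most 62.5 mm and 10.7 degrees, less where a joint would pass 70% of its speed; a pose out of reach is approached as far as the arm can. A call with a gripper value outside its range is refused whole. The fingers move at their own pace and stop on an object; the grip force is fixed at half the most. Time passes only in rows, so rows that repeat a pose let the fingers close. It gives the time, the measured TCP pose, the force, the opening and the grip force at its end, in the units of the state.
- read_state(): the state, without advancing time (a new reading comes with each control period).
- get_image(name): name is "scene" or "top" or "wrist"; returns (picture, depth): 480x640x3 uint8, blue, green, red; 480x640 float32, mm along the optical axis (not along the pixel's ray), 0 where there is no reading.
- camera_model(name): a dict with "K" (3x3 intrinsics, pixels), "dist" ([k1, k2, p1, p2, k3] as OpenCV has them; the pictures are not rectified), "rvec" (rotation vector, rad) and "tvec" (3), from world to camera coordinates, as OpenCV has them; the wrist camera has in their place "hand_eye" (4x4, takes a point from camera to tool coordinates, whose origin is the TCP and whose axes are the flange's). Camera axes: x right, y down, z forward; pixel columns grow to the right and rows downward; lengths in mm; the calibration is good to about 2 mm. A picture is of the moment at which its call begins: read the wrist's pose just before it. camera_model takes no time and is no camera call.
- job_done(): hands the job in; it is judged then, once.
The state is a dict: "clock": time; "joints": joint angles; "joint_vel": joint speeds; "joint_efforts": joint torques, N m; "position": TCP position; "ee_rot": TCP orientation; "contact_force": force on the tool from outside, world axes, zero at the start; "wrist_torque": the same for the moment, N m; "gripper_width": finger opening in mm; "grasp_force": force on a finger pad.
Only numpy, scipy, OpenCV 4.12 (cv2) and the standard library are available. Lean on these libraries where they do the work, as an engineer would, in place of code of your own. Each camera call takes 0.05 s, during which the arm holds its last target. There are 200 camera calls.

### The job

The four brake pads stand in the holders on the plywood board in the order of today's jobs. Move them all to the empty metal rack beside it in the reverse order: the pad nearest the robot goes into the slot farthest from the robot, the next one into the second farthest, and so on, one pad to a slot. Slide each pad edgewise down between the guides until it stands on the rack's base, upright and centred along its slot, and never tip a pad over; at the end all four stand still and released.

Things in the scene. Friction and masses are not known exactly. Their poses are not given: they have to be found in the camera images.
- pad_plain: Brake pad, plain rectangle 80 mm long and 64 mm high, 250 g or so, 14 mm thick (x: 5 mm bare steel plate on +x, 9 mm brown lining on -x). Stands on its long flat edge; origin: middle of that lower edge; y along its length, z up. In a slot, both faces are free to grip from 31 mm above the origin up to 58 mm.
- pad_eared: Brake pad with an ear at each end half way up: 84 mm long body, 108 mm over the ears, 68 mm high, 300 g or so, 14 mm thick (x: 5 mm bare steel plate on +x, 9 mm brown lining on -x). Stands on its long flat edge; origin: middle of that lower edge; y along its length, z up. In a slot, both faces are free to grip from 31 mm above the origin up to 62 mm.
- pad_arched: Brake pad with a stepped, arched top: 112 mm long at the foot, the top 18 mm only 68 mm long, 74 mm high, 350 g or so, 14 mm thick (x: 5 mm bare steel plate on +x, 9 mm brown lining on -x). Stands on its long flat edge; origin: middle of that lower edge; y along its length, z up. In a slot, both faces are free to grip from 31 mm above the origin up to 70 mm.
- pad_split: Longest brake pad, 124 mm, lining split by a 6 mm upright groove, tabs on top near its ends; 68 mm high, 76 over tabs, 400 g, 14 mm thick (x: 5 mm bare steel plate on +x, 9 mm brown lining on -x). Stands on its long flat edge; origin: middle of that lower edge; y along its length, z up. In a slot, both faces are free to grip from 31 mm above the origin up to 62 mm.
- holder_a: Fixed grey plastic holder on the plywood board, in which the plain pad starts; all four look alike. Origin: centre of its underside; its floor is 4 mm above. Slot along y, open at both ends, between fins 80 mm long: 18 mm wide (x) up to 16 mm above the floor, flaring to about 32 mm at the fins' top, 28 mm above the floor.
- holder_b: Fixed grey plastic holder on the plywood board, in which the eared pad starts; all four look alike. Origin: centre of its underside; its floor is 4 mm above. Slot along y, open at both ends, between fins 80 mm long: 18 mm wide (x) up to 16 mm above the floor, flaring to about 32 mm at the fins' top, 28 mm above the floor.
- holder_c: Fixed grey plastic holder on the plywood board, in which the arched pad starts; all four look alike. Origin: centre of its underside; its floor is 4 mm above. Slot along y, open at both ends, between fins 80 mm long: 18 mm wide (x) up to 16 mm above the floor, flaring to about 32 mm at the fins' top, 28 mm above the floor.
- holder_d: Fixed grey plastic holder on the plywood board, in which the split pad starts; all four look alike. Origin: centre of its underside; its floor is 4 mm above. Slot along y, open at both ends, between fins 80 mm long: 18 mm wide (x) up to 16 mm above the floor, flaring to about 32 mm at the fins' top, 28 mm above the floor.
- stock_rack: The full rack: fixed plywood board 280 mm (x, the row's direction, away from the robot within 0.25 rad) by 110 mm (y), 8 mm thick, with the four grey holders at x = -99, -33, +33, +99 mm, y = 0; pads stand 12 mm above the table. Origin: centre of its underside, on the table.
- job_rack: The empty rack, left or right of the other, fixed: dark steel base 280 mm (x, the row, away from the robot within 0.25 rad) x 110 x 12 mm, origin at its underside's centre on the table. Aluminium fins form slots along y at x = -99, -33, 33, 99 mm, y = 0: 80 mm long, 18 mm wide to 16 mm above the base's top (where pads stand), flaring to 32 mm at the fins' top, 28 mm above it.

How it is judged (in metres and radians):
At the end, for the whole second after the job is handed in: Pads stand in the job rack's slots in the reverse of their holders' order: each within 8 mm of its slot's centre across and 15 mm along it, foot within 4 mm of the base's top, within 0.2 rad of upright, slower than 0.02 m/s (z of pad_plain in the frame of job_rack between 0.008 and 0.016 m and y of pad_plain in the frame of job_rack between -0.015 and 0.015 m and angle between each of pad_plain, pad_eared, pad_arched, pad_split's own z axis and vertical below 0.2 rad and linear speed of each of pad_plain, pad_eared, pad_arched, pad_split below 0.02 m/s and (not (x of holder_a in the frame of stock_rack between -0.129 and -0.069 m) or x of pad_plain in the frame of job_rack between 0.091 and 0.107 m) and (not (x of holder_a in the frame of stock_rack between -0.063 and -0.003 m) or x of pad_plain in the frame of job_rack between 0.025 and 0.041 m) and (not (x of holder_a in the frame of stock_rack between 0.003 and 0.063 m) or x of pad_plain in the frame of job_rack between -0.041 and -0.025 m) and (not (x of holder_a in the frame of stock_rack between 0.069 and 0.129 m) or x of pad_plain in the frame of job_rack between -0.107 and -0.091 m) and z of pad_eared in the frame of job_rack between 0.008 and 0.016 m and y of pad_eared in the frame of job_rack between -0.015 and 0.015 m and (not (x of holder_b in the frame of stock_rack between -0.129 and -0.069 m) or x of pad_eared in the frame of job_rack between 0.091 and 0.107 m) and (not (x of holder_b in the frame of stock_rack between -0.063 and -0.003 m) or x of pad_eared in the frame of job_rack between 0.025 and 0.041 m) and (not (x of holder_b in the frame of stock_rack between 0.003 and 0.063 m) or x of pad_eared in the frame of job_rack between -0.041 and -0.025 m) and (not (x of holder_b in the frame of stock_rack between 0.069 and 0.129 m) or x of pad_eared in the frame of job_rack between -0.107 and -0.091 m) and z of pad_arched in the frame of job_rack between 0.008 and 0.016 m and y of pad_arched in the frame of job_rack between -0.015 and 0.015 m and (not (x of holder_c in the frame of stock_rack between -0.129 and -0.069 m) or x of pad_arched in the frame of job_rack between 0.091 and 0.107 m) and (not (x of holder_c in the frame of stock_rack between -0.063 and -0.003 m) or x of pad_arched in the frame of job_rack between 0.025 and 0.041 m) and (not (x of holder_c in the frame of stock_rack between 0.003 and 0.063 m) or x of pad_arched in the frame of job_rack between -0.041 and -0.025 m) and (not (x of holder_c in the frame of stock_rack between 0.069 and 0.129 m) or x of pad_arched in the frame of job_rack between -0.107 and -0.091 m) and z of pad_split in the frame of job_rack between 0.008 and 0.016 m and y of pad_split in the frame of job_rack between -0.015 and 0.015 m and (not (x of holder_d in the frame of stock_rack between -0.129 and -0.069 m) or x of pad_split in the frame of job_rack between 0.091 and 0.107 m) and (not (x of holder_d in the frame of stock_rack between -0.063 and -0.003 m) or x of pad_split in the frame of job_rack between 0.025 and 0.041 m) and (not (x of holder_d in the frame of stock_rack between 0.003 and 0.063 m) or x of pad_split in the frame of job_rack between -0.041 and -0.025 m) and (not (x of holder_d in the frame of stock_rack between 0.069 and 0.129 m) or x of pad_split in the frame of job_rack between -0.107 and -0.091 m)); the robot touches nothing.
It fails at once if a pad is tipped over (more than 0.8 rad from upright) (angle between any of pad_plain, pad_eared, pad_arched, pad_split's own z axis and vertical above 0.8 rad).
It also fails if it takes over 109 s, if anything falls off the work surface, if the arm or the gripper's body presses on something with over 40 N, if the wrist force passes 120 N, or if a joint passes its speed limit or range.

## Working session

There is one attempt and no reset: what is moved stays moved. The work goes in short steps, Python scripts to look and compute and a shell command to move; the robot and the scene stay as the last step left them, time stands still between calls to the robot, and variables do not carry over. Pictures are saved under pics/ and viewed, at most 14 in all, crops included, and the job is handed in when it is done.

```bash
mkdir -p pics; ls
python3 - <<'E'
from bench import *
import cv2,json
s=read_state(); print(s)
for n in("top","scene"):
    p,d=get_image(n); cv2.imwrite(f"pics/{n}0.png",p)
    import numpy as np; np.save(f"{n}0.npy",d)
    print(n,camera_model(n))
print(camera_model("wrist"))
E
```

```text
pics
{'clock': 0.0, 'joints': array([-1.00438780e+00,  3.85553108e-01,  6.64752395e-03, -5.04019309e-04,
       -1.19397557e+00, -2.58577868e-01]), 'joint_vel': array([-1.72451865e-05,  2.47574165e-04, -2.02842072e-03, -1.23703239e-03,
       -1.21728880e-03, -7.16965601e-05]), 'joint_efforts': array([-1.22135963e-03, -3.92289698e+01,  1.88395947e+01,  4.18627784e+00,
       -4.79008348e-03, -1.67787516e-05]), 'position': array([ 189.20767654, -595.07517514,  230.23139498]), 'ee_rot': array([-1.53216375e-01,  9.88192087e-01,  1.04888168e-03, -2.03312389e-04]), 'contact_force': array([ 0.08055502, -0.26160587, -0.21178694]), 'wrist_torque': array([-0.05979681, -0.04020496,  0.03194408]), 'grasp_force': 0.0, 'gripper_width': 85.6015277750793}
top {'K': array([[536.35370171,   0.        , 321.97225178],
       [  0.        , 536.35370171, 243.57121627],
       [  0.        ,   0.        ,   1.        ]]), 'dist': array([0.01773967, 0.        , 0.        , 0.        , 0.        ]), 'rvec': array([ 2.06909827, -2.13286772,  0.15114137]), 'tvec': array([ 22.80358643, 533.71880332, 848.9839
[... 266 characters left out ...]
[ 1.78659902,  1.74902284, -0.73727958]), 'tvec': array([  -6.82107076, -361.96688364, 1358.91838295])}
{'K': array([[343.60623971,   0.        , 319.9479808 ],
       [  0.        , 343.60623971, 242.86143159],
       [  0.        ,   0.        ,   1.        ]]), 'dist': array([-0.05599383,  0.        ,  0.        ,  0.        ,  0.        ]), 'hand_eye': array([[ 7.93661622e-04, -9.64317411e-01, -2.64747617e-01,
         6.73911345e+01],
       [ 9.99999667e-01,  7.15040822e-04,  3.93337037e-04,
         7.73025291e-02],
       [-1.89996400e-04, -2.64747841e-01,  9.64317657e-01,
        -1.42449705e+02],
       [ 0.00000000e+00,  0.00000000e+00,  0.00000000e+00,
         1.00000000e+00]])}
```

View pics/top0.png

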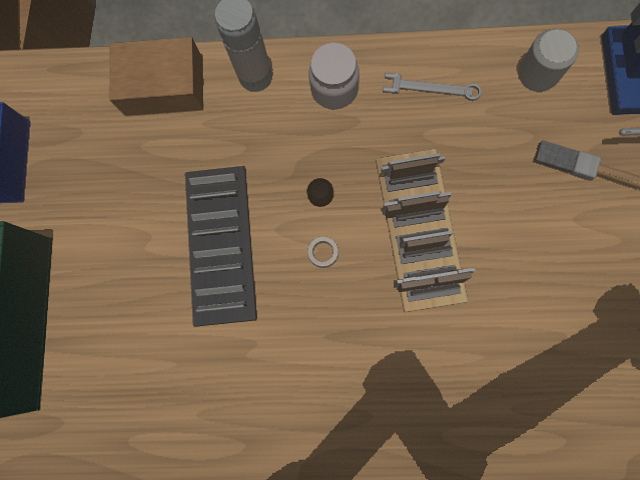

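View pics/scene0.png

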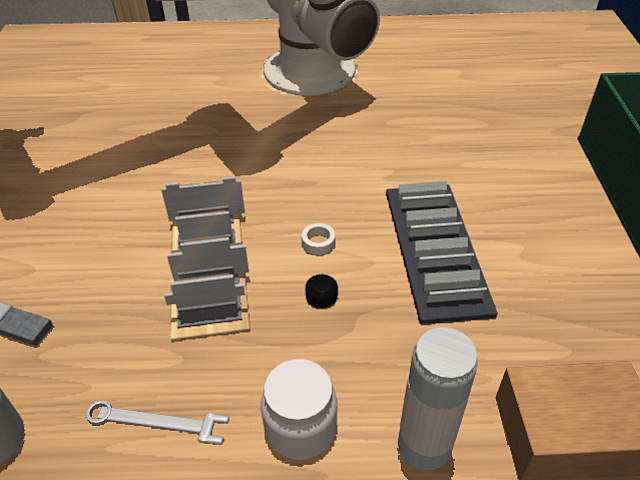

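The top view shows the job rack at about (220,246) and the stock rack at about (421,230). The scene view shows the order from the robot as split, plain, eared, arched. Next I'll measure the rack corners and enlarge the stock rack.

```bash
cat > h.py <<'E'
from bench import *
import cv2,numpy as np
from scipy.spatial.transform import Rotation as R
def pose(n):
    m=camera_model(n)
    if n!="wrist":
        Rm=cv2.Rodrigues(m["rvec"])[0]; return m,Rm.T,-Rm.T@m["tvec"]
    s=read_state(); Rt=R.from_quat(s["ee_rot"]).as_matrix(); H=m["hand_eye"]
    return m,Rt@H[:3,:3],Rt@H[:3,3]+s["position"]
def onplane(n,px,z,ps=None):
    m,Rw,c=ps or pose(n)
    u=cv2.undistortPoints(np.array(px,float).reshape(-1,1,2),m["K"],m["dist"]).reshape(-1,2)
    d=np.c_[u,np.ones(len(u))]@Rw.T
    return c+d*((np.broadcast_to(z,len(u))-c[2])/d[:,2])[:,None]
def project(n,P,ps=None):
    m,Rw,c=ps or pose(n)
    Rc=Rw.T; return cv2.projectPoints(np.array(P,float),cv2.Rodrigues(Rc)[0],-Rc@c,m["K"],m["dist"])[0].reshape(-1,2)
E
python3 - <<'E'
from h import *
for nm,c,z in(("stock",[(376,157),(434,150),(466,303),(405,310)],8),("job",[(186,172),(244,166),(256,320),(193,326)],12)):
    P=onplane("top",c,z)
    print(nm,P.round(1).tolist(),P.mean(0).round(1),"sizes",[np.linalg.norm(P[i]-P[(i+1)%4]).round(1) for i in range(4)])
    e=(P[0]-P[3])+(P[1]-P[2]); print("yaw",np.arctan2(e[1],e[0]))
p=cv2.imread("pics/top0.png")
a=cv2.resize(p[140:320,365:485],None,fx=3.3,fy=3.3,interpolation=cv2.INTER_CUBIC)
b=cv2.resize(p[155:335,175:265],None,fx=3.3,fy=3.3,interpolation=cv2.INTER_CUBIC)
cv2.imwrite("pics/c1.png",np.hstack([a,b])[:600])
E
```

```text
stock [[698.1, -93.2, 8.0], [706.7, -197.6, 8.0], [431.1, -233.7, 8.0], [422.2, -130.2, 8.0]] [ 564.5 -163.7    8. ] sizes [np.float64(104.7), np.float64(277.9), np.float64(103.9), np.float64(278.4)]
yaw 0.1318314307847219
job [[682.8, 252.3, 12.0], [689.8, 146.1, 12.0], [412.2, 124.9, 12.0], [405.2, 233.9, 12.0]] [547.5 189.3  12. ] sizes [np.float64(106.4), np.float64(278.4), np.float64(109.2), np.float64(278.2)]
yaw 0.07115660422310977
```

View pics/c1.png

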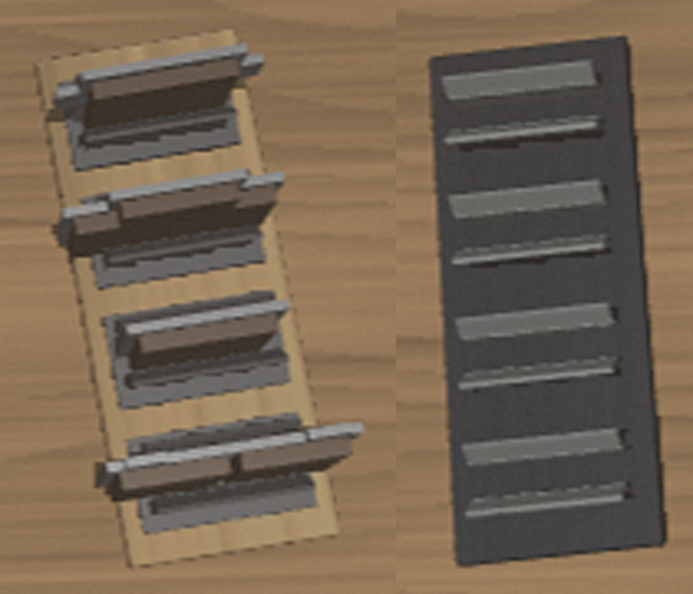

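```bash
cat >> h.py <<'E'
SC=np.array([564.5,-163.7]);SY=.1318;JC=np.array([547.5,189.3]);JY=.0712
def fr(C,Y,P):   # world -> rack
    d=np.asarray(P)[...,:2]-C; c,s=np.cos(Y),np.sin(Y); return np.stack([d[...,0]*c+d[...,1]*s,-d[...,0]*s+d[...,1]*c],-1)
def to(C,Y,x,y): c,s=np.cos(Y),np.sin(Y); return C+np.array([x*c-y*s,x*s+y*c])
def rel(C,Y,x,y,z):
    s=read_state(); R0=R.from_quat(s["ee_rot"]); ty=np.array([-np.cos(Y),-np.sin(Y),0]); tz=np.array([0,0,-1.]); 
    R1=R.from_matrix(np.c_[np.cross(ty,tz),ty,tz])
    d=R0.inv().apply(np.r_[to(C,Y,x,y),z]-s["position"])/1000
    print("row",d.round(4),(R0.inv()*R1).as_rotvec().round(3))
E
python3 - <<'E'
from h import *
for n,z,a,b in(("split",88,(107,466),(361,427)),("plain",76,(130,330),(288,303)),("arched",86,(119,194),(250,175)),("eared",80,(83,80),(247,48))):
    P=onplane("top",[(365+a[0]/3.3,140+a[1]/3.3),(365+b[0]/3.3,140+b[1]/3.3)],z); Q=fr(SC,SY,P)
    print(n,Q.round(1).tolist(),Q.mean(0).round(1),np.linalg.norm(Q[0]-Q[1]).round(1))
rel(SC,SY,-70,0,220)
E
```

```text
split [[-94.3, 64.3], [-95.4, -57.5]] [-94.9   3.4] 121.8
plain [[-29.0, 39.6], [-28.5, -38.6]] [-28.7   0.5] 78.2
arched [[37.2, 33.7], [35.8, -31.1]] [36.5  1.3] 64.8
eared [[100.1, 39.6], [102.3, -43.9]] [101.2  -2.1] 83.6
row [-0.4194  0.3098  0.0109] [ 2.000e-03  1.000e-03 -1.395e+00]
```

```bash
python3 -m handwheel '[[-0.419,0.31,0.01,0,0,-1.395,-0.05],[-0.419,0.31,0.01,0,0,-1.395,-0.05],[-0.419,0.31,0.01,0,0,-1.395,-0.05],[-0.419,0.31,0.01,0,0,-1.395,-0.05],[-0.419,0.31,0.01,0,0,-1.395,-0.05],[-0.419,0.31,0.01,0,0,-1.395,-0.05],[-0.419,0.31,0.01,0,0,-1.395,-0.05],[-0.419,0.31,0.01,0,0,-1.395,-0.05],[-0.419,0.31,0.01,0,0,-1.395,-0.05],[-0.419,0.31,0.01,0,0,-1.395,-0.05]]'
python3 -m handwheel '[[0,0,0,0,0,0,-0.05],[0,0,0,0,0,0,-0.05]]'
python3 - <<'E'
from h import *
s=read_state();print(s["joints"].round(2),s["gripper_width"]);rel(SC,SY,-70,0,220)
p,d=get_image("wrist");cv2.imwrite("pics/w1.png",p)
import pickle;pickle.dump((pose("wrist"),d),open("w1.pkl","wb"))
E
```

```text
clock: 1.35
position: [495.1, -172.2, 220.8]
ee_rot: [0.753, -0.658, -0.001, 0.0]
contact_force: [-1.1, -1.0, -0.3]
gripper_width: 40.5
grasp_force: 0.0
clock: 1.6
position: [494.0, -174.3, 221.3]
ee_rot: [0.752, -0.66, -0.0, 0.0]
contact_force: [-0.3, 0.1, -0.4]
gripper_width: 40.6
grasp_force: 0.0
[-0.03  0.22 -0.25  0.   -1.1   0.16] 40.58586601074831
row [-0.0012 -0.0013  0.0013] [ 0.     0.    -0.002]
```

View pics/w1.png

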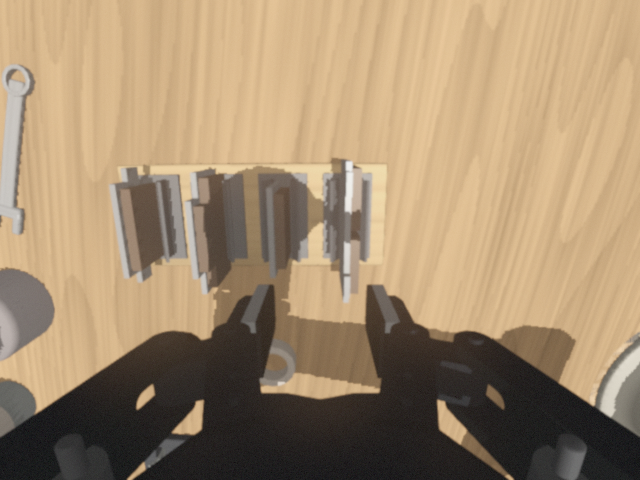

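The wrist view shows split at col 348, plain at 280, arched at 205 and eared at 130, with the board corners near (120,165), (387,164) and (384,263). I'll check these against the model.

Run:
```python
from h import *
import pickle
ps,d=pickle.load(open("w1.pkl","rb"))
print(fr(SC,SY,onplane("wrist",[(120,165),(387,164),(384,263)],8,ps)).round(1))
p=cv2.imread("pics/w1.png");k=5
c=cv2.resize(p[150:310,105:265+140-10],None,fx=2.7,fy=2.7,interpolation=cv2.INTER_CUBIC)
cv2.imwrite("pics/c2.png",c)
```

```text
[[ 134.9  -54.1]
 [-139.8  -53.4]
 [-141.7   52.5]]
```

View pics/c2.png

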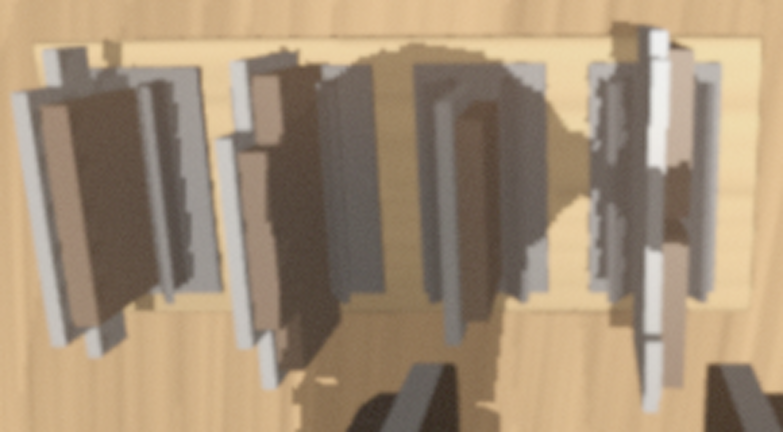

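Run:
```python
from h import *
import pickle
ps,d=pickle.load(open("w1.pkl","rb"))
for n,z,a,b in(("split",88,(655,28),(651,410)),("plain",76,(445,97),(454,343)),("arched",86,(227,137),(245,348)),("eared",80,(22,93),(60,346))):
    Q=fr(SC,SY,onplane("wrist",[(105+a[0]/2.7,150+a[1]/2.7),(105+b[0]/2.7,150+b[1]/2.7)],z,ps))
    e=Q[1]-Q[0];print(n,Q.round(1).tolist(),(Q.mean(0)-[4.5,0]).round(1),np.linalg.norm(e).round(1),"yaw",-e[0]/e[1])
rel(SC,SY,-99,3,46)
```

```text
split [[-93.4, -59.4], [-94.5, 61.2]] [-98.5   0.9] 120.6 yaw 0.009268719766559639
plain [[-30.0, -38.3], [-29.8, 42.6]] [-34.4   2.1] 80.9 yaw -0.002255638102387633
arched [[35.4, -27.7], [36.5, 40.6]] [31.4  6.5] 68.3 yaw -0.01597910205336013
eared [[101.3, -41.0], [101.6, 42.5]] [97.   0.8] 83.6 yaw -0.003563566445108227
row [-0.0041  0.0278  0.1754] [ 0.     0.    -0.002]
```

```bash
python3 -m handwheel '[[-0.003,0.028,0.04,0,0,0,-0.05],[-0.003,0.028,0.08,0,0,0,-0.05],[-0.003,0.028,0.12,0,0,0,-0.05],[-0.003,0.028,0.14,0,0,0,-0.05],[-0.003,0.028,0.16,0,0,0,-0.05],[-0.003,0.028,0.174,0,0,0,-0.05],[-0.003,0.028,0.174,0,0,0,-0.05],[-0.003,0.028,0.174,0,0,0,-0.05]]'
python3 - <<'E'
from h import *
rel(SC,SY,-98.5,2,46)
p,d=get_image("wrist");cv2.imwrite("pics/w2.png",p)
E
```

```text
clock: 2.65
position: [467.2, -174.2, 48.0]
ee_rot: [0.752, -0.659, 0.001, -0.0]
contact_force: [0.4, -0.6, 0.8]
gripper_width: 40.8
grasp_force: 0.0
row [0.0004 0.0006 0.002 ] [-0.001 -0.     0.   ]
```

View pics/w2.png

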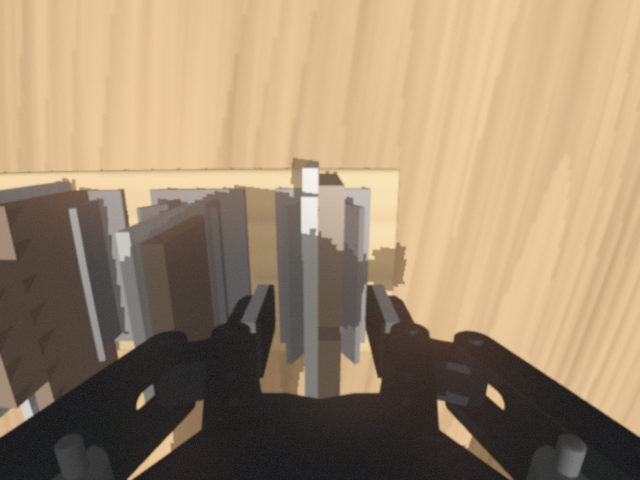

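The fingers straddle the split pad (cols 302–343, finger pads at 272 and 368), so it's centred. Next I close and lift.

```bash
python3 -m handwheel '[[0,0,0,0,0,0,-1],[0,0,0,0,0,0,-1],[0,0,0,0,0,0,-1],[0,0,0,0,0,0,-1],[0,0,0,0,0,0,-1],[0,0,0,0,0,0,-1]]'
python3 -m handwheel '[[0,0,-0.015,0,0,0,-1],[0,0,-0.03,0,0,0,-1],[0,0,-0.06,0,0,0,-1],[0,0,-0.10,0,0,0,-1],[0,0,-0.14,0,0,0,-1],[0,0,-0.14,0,0,0,-1]]'
python3 - <<'E'
from h import *
rel(JC,JY,99,0,190)
p,d=get_image("wrist");cv2.imwrite("pics/w3.png",p)
E
```

```text
clock: 3.45
position: [467.0, -174.0, 48.0]
ee_rot: [0.752, -0.659, 0.0, -0.0]
contact_force: [-0.9, 0.9, 6.1]
gripper_width: 12.8
grasp_force: 59.8
clock: 4.2
position: [468.1, -174.0, 189.7]
ee_rot: [0.752, -0.659, 0.002, -0.002]
contact_force: [-0.1, 0.6, -3.7]
gripper_width: 12.9
grasp_force: 59.1
row [-0.3436 -0.2254  0.0007] [-0.006 -0.001  0.061]
```

View pics/w3.png

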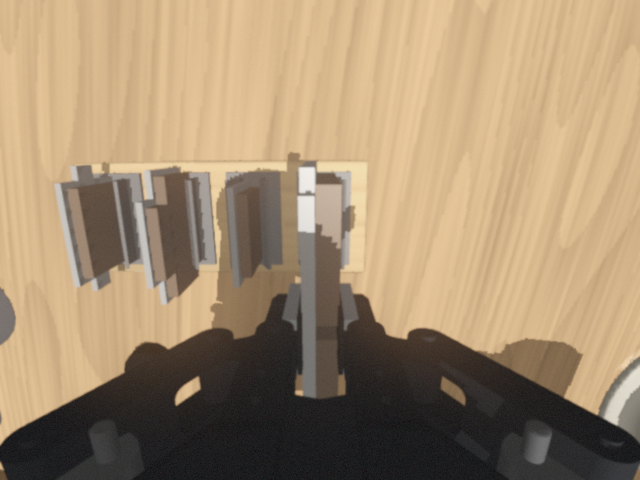

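```bash
python3 - <<'E'
from h import *
ps=pose("wrist");s=read_state()
P=onplane("wrist",[(308,163),(308,397)],s["position"][2]+40,ps)
print((R.from_quat(s["ee_rot"]).inv().apply(P-s["position"])).round(1))
E
python3 -m handwheel '[[-0.055,-0.036,0,0,0,0.061,-1],[-0.11,-0.072,0,0,0,0.061,-1],[-0.165,-0.108,0,0,0,0.061,-1],[-0.22,-0.144,0,0,0,0.061,-1],[-0.275,-0.18,0,0,0,0.061,-1],[-0.32,-0.21,0,0,0,0.061,-1],[-0.344,-0.225,0.03,0,0,0.061,-1],[-0.344,-0.225,0.05,0,0,0.061,-1],[-0.344,-0.225,0.05,0,0,0.061,-1],[-0.344,-0.225,0.05,0,0,0.061,-1]]'
python3 - <<'E'
from h import *
rel(JC,JY,99,0,48)
import pickle
p,d=get_image("wrist");cv2.imwrite("pics/w4.png",p);pickle.dump((pose("wrist"),d),open("w4.pkl","wb"))
E
```

```text
[[ 62.9  -3.  -40.1]
 [-18.4  -3.7 -40. ]]
clock: 5.5
position: [644.2, 196.1, 136.7]
ee_rot: [0.732, -0.682, -0.0, 0.001]
contact_force: [-0.5, -0.3, -3.3]
gripper_width: 13.1
grasp_force: 59.1
row [-0.0001 -0.0021  0.0887] [ 0.001 -0.001 -0.001]
```

View pics/w4.png

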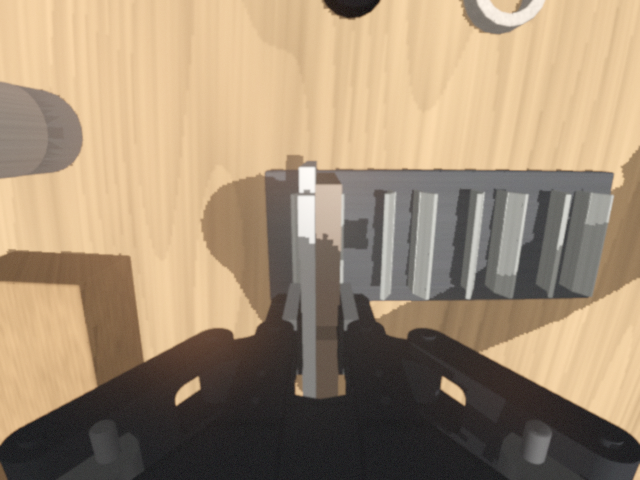

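Run:
```python
from h import *
import pickle
ps,d=pickle.load(open("w4.pkl","rb"))
print(fr(JC,JY,onplane("wrist",[(266,171),(613,173),(591,298),(271,305)],12,ps)).round(1))
# fins' tops of the +33 and -33 slots, z=40: end points (upper end) 
print(fr(JC,JY,onplane("wrist",[(386,191),(434,191),(477,191),(527,191),(565,192),(611,193)],40,ps)).round(1))
print(fr(JC,JY,onplane("wrist",[(293,195),(344,195)],40,ps)).round(1), "tool",fr(JC,JY,read_state()["position"]))
c=cv2.resize(cv2.imread("pics/w4.png")[150:310,255:455],None,fx=4,fy=4-.3,interpolation=cv2.INTER_CUBIC);cv2.imwrite("pics/c4.png",c)
```

```text
[[ 138.4  -50.5]
 [-138.1  -51.5]
 [-142.2   57.1]
 [ 138.8   61.8]]
[[  50.8  -38.5]
 [  17.   -38.7]
 [ -13.7  -38.9]
 [ -50.3  -39.3]
 [ -79.   -38.9]
 [-115.   -38.7]]
[[115.8 -35.7]
 [ 80.1 -35.7]] tool [9.73745007e+01 3.05644036e-02]
```

View pics/c4.png

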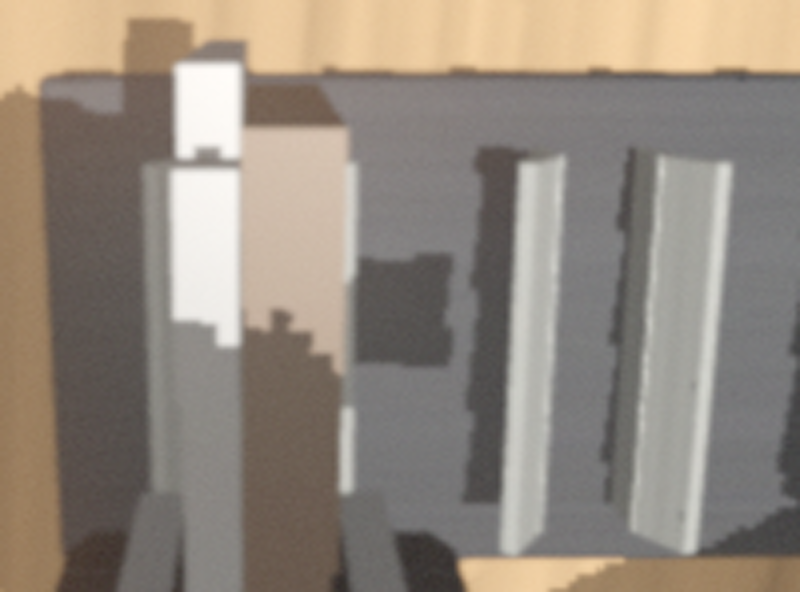

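```bash
python3 -m handwheel '[[0,-0.0015,0.02,0,0,0,-1],[0,-0.0015,0.045,0,0,0,-1],[0,-0.0015,0.055,0,0,0,-1],[0,-0.0015,0.063,0,0,0,-1],[0,-0.0015,0.07,0,0,0,-1],[0,-0.0015,0.077,0,0,0,-1],[0,-0.0015,0.077,0,0,0,-1]]'
python3 -m handwheel '[[0,0,0.004,0,0,0,-1],[0,0,0.007,0,0,0,-1],[0,0,0.009,0,0,0,-1],[0,0,0.010,0,0,0,-1],[0,0,0.010,0,0,0,-1]]'
python3 -c "
from h import *
rel(JC,JY,99,0,48)"
```

```text
clock: 6.42
position: [645.6, 196.6, 59.8]
ee_rot: [0.732, -0.682, -0.0, 0.001]
contact_force: [0.4, -0.3, -3.3]
gripper_width: 12.8
grasp_force: 59.2
clock: 7.05
position: [645.9, 196.8, 50.3]
ee_rot: [0.732, -0.682, 0.0, 0.0]
contact_force: [0.1, 0.1, -3.5]
gripper_width: 13.3
grasp_force: 59.2
row [ 0.0005 -0.0003  0.0023] [ 0. -0. -0.]
```

```bash
python3 -m handwheel '[[0,0,0.0012,0,0,0,-1],[0,0,0.0022,0,0,0,-1],[0,0,0.0022,0,0,0,-1]]'
python3 -m handwheel '[[0,0,0,0,0,0,-0.6],[0,0,0,0,0,0,-0.4],[0,0,0,0,0,0,-0.1],[0,0,0,0,0,0,-0.1]]'
python3 -m handwheel '[[0,0,-0.02,0,0,0,-0.1],[0,0,-0.05,0,0,0,-0.1],[0,0,-0.1,0,0,0,-0.1],[0,0,-0.15,0,0,0,-0.1],[0,0,-0.15,0,0,0,-0.1]]'
python3 - <<'E'
from h import *
p,d=get_image("wrist");cv2.imwrite("pics/w5.png",p);print(read_state()["clock"])
rel(SC,SY,-33.7,1.5,150)
E
```

```text
clock: 7.42
position: [645.9, 196.8, 48.1]
ee_rot: [0.732, -0.682, 0.0, -0.0]
contact_force: [-0.1, 0.5, -4.4]
gripper_width: 13.1
grasp_force: 59.4
clock: 7.92
position: [646.0, 196.8, 48.4]
ee_rot: [0.732, -0.682, 0.0, -0.0]
contact_force: [0.1, 0.1, 0.3]
gripper_width: 38.5
grasp_force: 0.0
clock: 8.55
position: [648.4, 197.7, 204.3]
ee_rot: [0.732, -0.681, 0.002, -0.005]
contact_force: [0.3, 0.7, 0.2]
gripper_width: 38.2
grasp_force: 0.0
8.6
row [0.3549 0.1416 0.0493] [-0.005  0.002 -0.061]
```

View pics/w5.png

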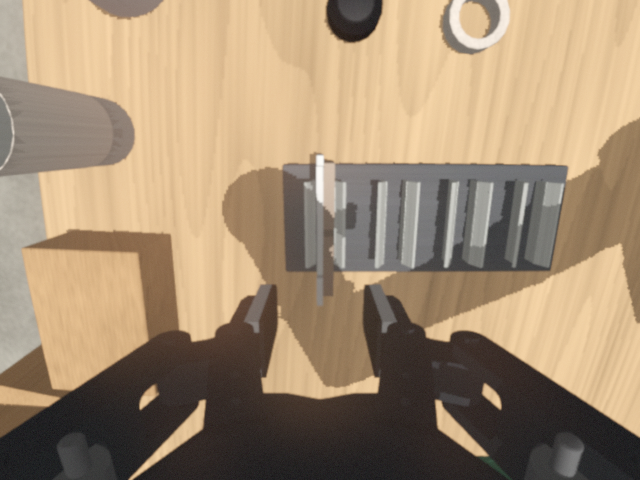

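The split pad (col 320, rows 155–305) stands upright in the farthest slot. The plain pad is next.

```bash
python3 -m handwheel '[[0.06,0.024,0,0,0,-0.061,-0.05],[0.12,0.048,0,0,0,-0.061,-0.05],[0.18,0.072,0,0,0,-0.061,-0.05],[0.24,0.096,0,0,0,-0.061,-0.05],[0.30,0.118,0,0,0,-0.061,-0.05],[0.34,0.134,0.03,0,0,-0.061,-0.05],[0.354,0.139,0.06,0,0,-0.061,-0.05],[0.354,0.139,0.07,0,0,-0.061,-0.05],[0.354,0.139,0.07,0,0,-0.061,-0.05],[0.354,0.139,0.07,0,0,-0.061,-0.05]]'
python3 - <<'E'
from h import *
rel(SC,SY,-33.5,1.5,48)
p,d=get_image("wrist");cv2.imwrite("pics/w6.png",p)
E
```

```text
clock: 9.85
position: [533.5, -165.3, 129.0]
ee_rot: [0.753, -0.658, 0.001, -0.0]
contact_force: [-0.2, -0.2, 0.2]
gripper_width: 40.4
grasp_force: 0.0
row [0.0009 0.0027 0.081 ] [-0.002 -0.001  0.002]
```

View pics/w6.png

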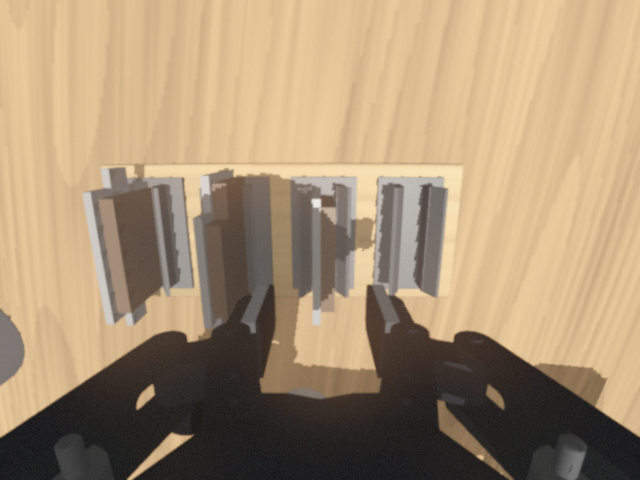

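The plain pad (cols 313–335, rows 198–322) lies about 2 mm to tool +y. I'll descend with that correction.

```bash
python3 -m handwheel '[[0.001,0.0022,0.03,0,0,0,-0.05],[0.001,0.0022,0.055,0,0,0,-0.05],[0.001,0.0022,0.07,0,0,0,-0.05],[0.001,0.0022,0.081,0,0,0,-0.05],[0.001,0.0022,0.081,0,0,0,-0.05],[0.001,0.0022,0.081,0,0,0,-0.05]]'
python3 -m handwheel '[[0,0,0,0,0,0,-1],[0,0,0,0,0,0,-1],[0,0,0,0,0,0,-1],[0,0,0,0,0,0,-1],[0,0,0,0,0,0,-1],[0,0,0,0,0,0,-1]]'
python3 -m handwheel '[[0,0,-0.015,0,0,0,-1],[0,0,-0.03,0,0,0,-1],[0,0,-0.06,0,0,0,-1],[0,0,-0.10,0,0,0,-1],[0,0,-0.14,0,0,0,-1],[0,0,-0.14,0,0,0,-1],[0,0,-0.14,0,0,0,-1]]'
python3 - <<'E'
from h import *
rel(JC,JY,32.5,0,188)
E
```

```text
clock: 10.65
position: [531.0, -167.5, 47.9]
ee_rot: [0.752, -0.659, 0.001, -0.0]
contact_force: [0.6, 0.9, -0.4]
gripper_width: 40.6
grasp_force: 0.0
clock: 11.4
position: [530.9, -167.6, 47.9]
ee_rot: [0.752, -0.659, 0.001, -0.0]
contact_force: [-1.7, 0.7, 5.2]
gripper_width: 12.9
grasp_force: 59.6
clock: 12.28
position: [529.2, -167.2, 186.6]
ee_rot: [0.752, -0.659, -0.001, 0.0]
contact_force: [-0.1, -0.0, -1.8]
gripper_width: 12.9
grasp_force: 59.4
row [-0.3491 -0.0973 -0.0011] [0.001 0.001 0.06 ]
```

```bash
python3 -m handwheel '[[-0.06,-0.017,0,0,0,0.06,-1],[-0.12,-0.034,0,0,0,0.06,-1],[-0.18,-0.05,0,0,0,0.06,-1],[-0.24,-0.067,0,0,0,0.06,-1],[-0.3,-0.084,0,0,0,0.06,-1],[-0.335,-0.094,0,0,0,0.06,-1],[-0.349,-0.097,0.03,0,0,0.06,-1],[-0.349,-0.097,0.05,0,0,0.06,-1],[-0.349,-0.097,0.05,0,0,0.06,-1],[-0.349,-0.097,0.05,0,0,0.06,-1]]'
python3 - <<'E'
from h import *
rel(JC,JY,33,0,48)
import pickle
ps=pose("wrist");p,d=get_image("wrist");cv2.imwrite("pics/w7.png",p)
c=cv2.resize(p[140:320,220:500],None,fx=2.8,fy=2.8,interpolation=cv2.INTER_CUBIC);cv2.imwrite("pics/c7.png",c);pickle.dump(ps,open("w7.pkl","wb"))
E
```

```text
clock: 13.52
position: [580.7, 191.0, 137.1]
ee_rot: [0.732, -0.681, 0.0, 0.0]
contact_force: [-0.9, 0.3, -1.8]
gripper_width: 12.6
grasp_force: 59.2
row [-0.0007  0.0002  0.0891] [ 0.    -0.001  0.001]
```

View pics/c7.png

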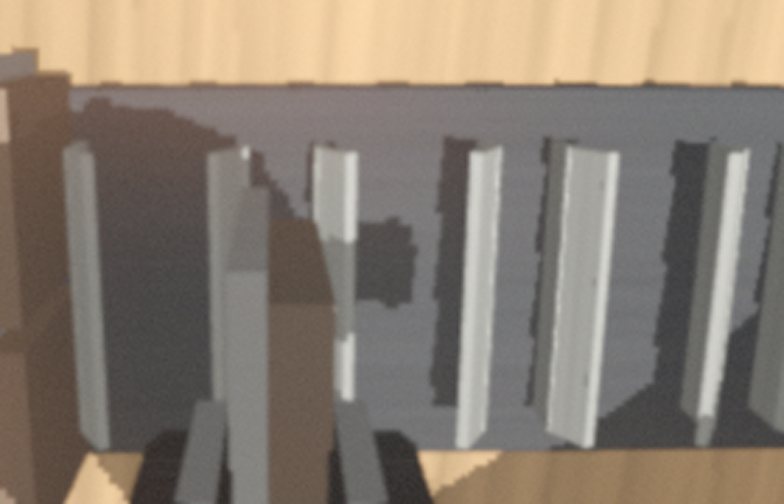

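Run:
```python
from h import *
import pickle
ps=pickle.load(open("w7.pkl","rb"))
f=lambda x,y:(220+x/2.8,140+y/2.8)
s=read_state();print(fr(JC,JY,s["position"]))
print(fr(JC,JY,onplane("wrist",[f(210,150),f(357,150)],40,ps)).round(1))
print("pad end",fr(JC,JY,onplane("wrist",[f(227,270),f(333,303)],137.1+28,ps)).round(1))
```

```text
[33.5273481  -0.55129336]
[[ 50.1 -37.5]
 [ 13.5 -37.5]]
pad end [[ 39.2 -38.4]
 [ 26.1 -34.2]]
```

Slot and pad centre agree (about 32 vs 32.6), so I'm inserting.

```bash
python3 -m handwheel '[[0,0,0.02,0,0,0,-1],[0,0,0.045,0,0,0,-1],[0,0,0.055,0,0,0,-1],[0,0,0.063,0,0,0,-1],[0,0,0.07,0,0,0,-1],[0,0,0.077,0,0,0,-1],[0,0,0.083,0,0,0,-1],[0,0,0.086,0,0,0,-1],[0,0,0.088,0,0,0,-1],[0,0,0.088,0,0,0,-1]]'
python3 -c "
from h import *
rel(JC,JY,33,0,48)"
```

```text
clock: 14.82
position: [580.5, 191.3, 49.1]
ee_rot: [0.732, -0.681, 0.0, 0.0]
contact_force: [-0.3, 0.3, -2.2]
gripper_width: 12.7
grasp_force: 59.2
row [-0.0004  0.0001  0.0011] [-0.    -0.     0.001]
```

```bash
python3 -m handwheel '[[0,0,0.001,0,0,0,-1],[0,0,0.0012,0,0,0,-1],[0,0,0.0012,0,0,0,-0.6],[0,0,0.0012,0,0,0,-0.4],[0,0,0.0012,0,0,0,-0.1],[0,0,0.0012,0,0,0,-0.1],[0,0,0.0012,0,0,0,-0.1]]'
python3 -m handwheel '[[0,0,-0.02,0,0,0,-0.05],[0,0,-0.05,0,0,0,-0.05],[0,0,-0.1,0,0,0,-0.05],[0,0,-0.14,0,0,0,-0.05],[0,0,-0.14,0,0,0,-0.05],[0,0,-0.14,0,0,0,-0.05]]'
python3 -c "
from h import *
rel(SC,SY,32,4,188)
p,d=get_image('wrist');cv2.imwrite('pics/w8.png',p)"
```

```text
clock: 15.7
position: [580.5, 191.3, 48.0]
ee_rot: [0.732, -0.681, 0.0, -0.0]
contact_force: [0.4, 0.6, -0.7]
gripper_width: 38.8
grasp_force: 0.0
clock: 16.45
position: [579.9, 191.1, 187.4]
ee_rot: [0.732, -0.681, -0.0, 0.0]
contact_force: [0.1, -0.8, -1.2]
gripper_width: 41.0
grasp_force: 0.0
row [ 0.3469  0.0091 -0.0006] [ 0.001  0.    -0.06 ]
```

```bash
python3 -m handwheel '[[0.06,0.002,0,0,0,-0.06,-0.05],[0.12,0.004,0,0,0,-0.06,-0.05],[0.18,0.005,0,0,0,-0.06,-0.05],[0.24,0.007,0,0,0,-0.06,-0.05],[0.30,0.009,0,0,0,-0.06,-0.05],[0.335,0.009,0.03,0,0,-0.06,-0.05],[0.347,0.009,0.05,0,0,-0.06,-0.05],[0.347,0.009,0.055,0,0,-0.06,-0.05],[0.347,0.009,0.055,0,0,-0.06,-0.05],[0.347,0.009,0.055,0,0,-0.06,-0.05]]'
python3 - <<'E'
from h import *
rel(SC,SY,32.5,4,48)
p,d=get_image("wrist");cv2.imwrite("pics/w9.png",np.hstack([cv2.resize(cv2.imread("pics/w8.png"),(400,300)),cv2.resize(p,(400,300))]))
E
```

```text
clock: 17.75
position: [597.2, -154.7, 133.8]
ee_rot: [0.753, -0.658, 0.001, -0.0]
contact_force: [-0.1, 0.1, -0.4]
gripper_width: 40.5
grasp_force: 0.0
row [0.0006 0.0012 0.0858] [-0.002 -0.     0.002]
```

View pics/w9.png

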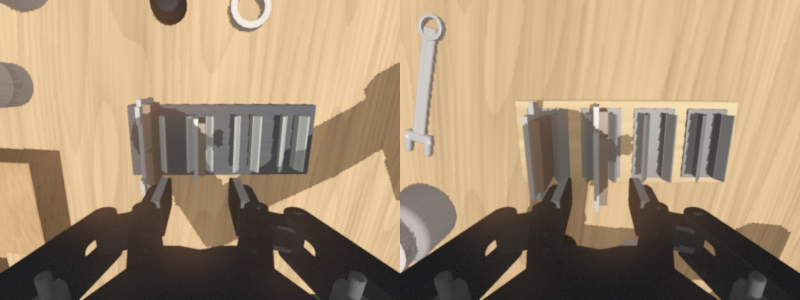

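Left half: plain and split both stand in their slots. Right half: the arched pad (col 600) is centred between the fingers. I'm taking it.

```bash
python3 -m handwheel '[[0.0005,0.0008,0.03,0,0,0,-0.05],[0.0005,0.0008,0.06,0,0,0,-0.05],[0.0005,0.0008,0.075,0,0,0,-0.05],[0.0005,0.0008,0.086,0,0,0,-0.05],[0.0005,0.0008,0.086,0,0,0,-0.05],[0.0005,0.0008,0.086,0,0,0,-0.05]]'
python3 -m handwheel '[[0,0,0,0,0,0,-1],[0,0,0,0,0,0,-1],[0,0,0,0,0,0,-1],[0,0,0,0,0,0,-1],[0,0,0,0,0,0,-1],[0,0,0,0,0,0,-1]]'
python3 -m handwheel '[[0,0,-0.015,0,0,0,-1],[0,0,-0.03,0,0,0,-1],[0,0,-0.06,0,0,0,-1],[0,0,-0.10,0,0,0,-1],[0,0,-0.14,0,0,0,-1],[0,0,-0.14,0,0,0,-1],[0,0,-0.14,0,0,0,-1]]'
python3 - <<'E'
from h import *
rel(JC,JY,-33,0,188)
E
```

```text
clock: 18.55
position: [596.6, -156.1, 47.9]
ee_rot: [0.752, -0.659, 0.001, -0.001]
contact_force: [0.0, -0.3, 0.2]
gripper_width: 40.4
grasp_force: 0.0
clock: 19.3
position: [596.4, -156.2, 47.8]
ee_rot: [0.752, -0.659, 0.001, -0.0]
contact_force: [-0.5, 0.3, 6.4]
gripper_width: 13.3
grasp_force: 59.7
clock: 20.18
position: [594.5, -155.8, 186.0]
ee_rot: [0.752, -0.659, -0.001, 0.0]
contact_force: [-0.6, -0.1, -2.8]
gripper_width: 13.5
grasp_force: 59.6
row [-0.3503  0.0344 -0.0014] [0.002 0.001 0.06 ]
```

```bash
python3 -m handwheel '[[-0.06,0.006,0,0,0,0.06,-1],[-0.12,0.012,0,0,0,0.06,-1],[-0.18,0.018,0,0,0,0.06,-1],[-0.24,0.024,0,0,0,0.06,-1],[-0.3,0.03,0,0,0,0.06,-1],[-0.335,0.034,0,0,0,0.06,-1],[-0.35,0.034,0.03,0,0,0.06,-1],[-0.35,0.034,0.05,0,0,0.06,-1],[-0.35,0.034,0.05,0,0,0.06,-1],[-0.35,0.034,0.05,0,0,0.06,-1]]'
python3 - <<'E'
from h import *
rel(JC,JY,-32.5,0,48)
import pickle
ps=pose("wrist");p,d=get_image("wrist");cv2.imwrite("pics/w10.png",p)
c=cv2.resize(p[140:320,180:460],None,fx=2.8,fy=2.8,interpolation=cv2.INTER_CUBIC);cv2.imwrite("pics/c10.png",c);pickle.dump(ps,open("w10.pkl","wb"))
E
```

```text
clock: 21.42
position: [516.2, 186.2, 136.9]
ee_rot: [0.732, -0.681, 0.0, 0.0]
contact_force: [0.9, -0.9, -1.9]
gripper_width: 13.3
grasp_force: 59.3
row [-0.0009  0.001   0.0889] [ 0.    -0.001  0.001]
```

View pics/c10.png

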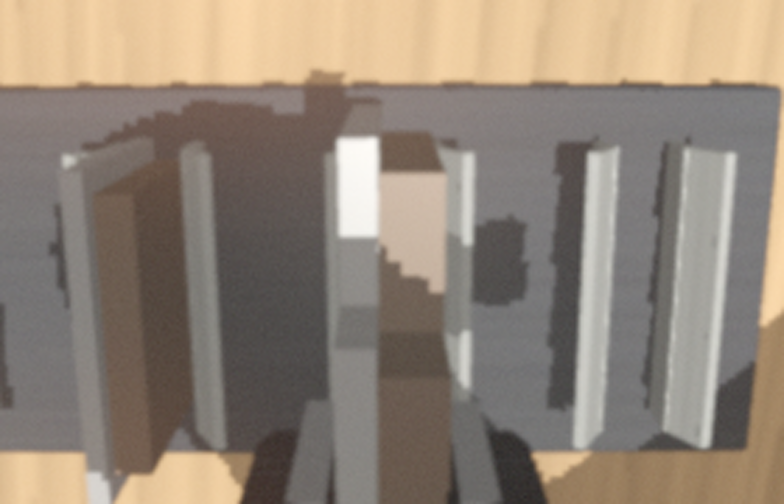

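Run:
```python
from h import *
import pickle
ps=pickle.load(open("w10.pkl","rb"))
f=lambda x,y:(180+x/2.8,140+y/2.8)
s=read_state();print(fr(JC,JY,s["position"]))
print(fr(JC,JY,onplane("wrist",[f(326,152),f(473,152)],40,ps)).round(1))
print("pad end",fr(JC,JY,onplane("wrist",[f(336,137),f(445,172)],136.9+20,ps)).round(1))
```

```text
[-31.20131202  -0.79174307]
[[-15.6 -37.2]
 [-52.2 -37.3]]
pad end [[-24.9 -54. ]
 [-38.7 -49.6]]
```

```bash
python3 -m handwheel '[[0.001,0.0013,0.02,0,0,0,-1],[0.001,0.0013,0.045,0,0,0,-1],[0.001,0.0013,0.055,0,0,0,-1],[0.001,0.0013,0.063,0,0,0,-1],[0.001,0.0013,0.07,0,0,0,-1],[0.001,0.0013,0.077,0,0,0,-1],[0.001,0.0013,0.083,0,0,0,-1],[0.001,0.0013,0.086,0,0,0,-1],[0.001,0.0013,0.088,0,0,0,-1],[0.001,0.0013,0.088,0,0,0,-1]]'
python3 -c "
from h import *
rel(JC,JY,-33,0,48)"
```

```text
clock: 22.72
position: [514.8, 185.3, 48.9]
ee_rot: [0.732, -0.681, 0.0, 0.0]
contact_force: [0.7, 0.1, -2.7]
gripper_width: 13.7
grasp_force: 59.3
row [-0.0017  0.0001  0.0009] [ 0.    -0.     0.001]
```

```bash
python3 -m handwheel '[[0,0,0.001,0,0,0,-1],[0,0,0.001,0,0,0,-1],[0,0,0.001,0,0,0,-0.6],[0,0,0.001,0,0,0,-0.4],[0,0,0.001,0,0,0,-0.1],[0,0,0.001,0,0,0,-0.1],[0,0,0.001,0,0,0,-0.1]]'
python3 -m handwheel '[[0,0,-0.02,0,0,0,-0.05],[0,0,-0.05,0,0,0,-0.05],[0,0,-0.1,0,0,0,-0.05],[0,0,-0.14,0,0,0,-0.05],[0,0,-0.14,0,0,0,-0.05],[0,0,-0.14,0,0,0,-0.05]]'
python3 -c "
from h import *
rel(SC,SY,97.5,-0.5,188)
p,d=get_image('wrist');cv2.imwrite('pics/w11.png',p)"
```

```text
clock: 23.6
position: [514.8, 185.3, 48.0]
ee_rot: [0.732, -0.681, 0.0, -0.0]
contact_force: [1.2, 0.3, 0.1]
gripper_width: 38.4
grasp_force: 0.0
clock: 24.35
position: [514.1, 185.0, 187.2]
ee_rot: [0.732, -0.681, -0.0, 0.001]
contact_force: [-1.7, 0.0, -1.2]
gripper_width: 40.5
grasp_force: 0.0
row [ 0.3461 -0.1227 -0.0009] [ 0.001 -0.    -0.06 ]
```

```bash
python3 -m handwheel '[[0.055,-0.019,0,0,0,-0.06,-0.05],[0.11,-0.039,0,0,0,-0.06,-0.05],[0.165,-0.058,0,0,0,-0.06,-0.05],[0.22,-0.078,0,0,0,-0.06,-0.05],[0.275,-0.098,0,0,0,-0.06,-0.05],[0.325,-0.116,0.01,0,0,-0.06,-0.05],[0.346,-0.123,0.04,0,0,-0.06,-0.05],[0.346,-0.123,0.055,0,0,-0.06,-0.05],[0.346,-0.123,0.055,0,0,-0.06,-0.05],[0.346,-0.123,0.055,0,0,-0.06,-0.05]]'
python3 - <<'E'
from h import *
rel(SC,SY,97.5,-0.5,48)
p,d=get_image("wrist");cv2.imwrite("pics/w12.png",np.hstack([cv2.resize(cv2.imread("pics/w11.png"),(400,300)),cv2.resize(p,(400,300))]))
E
```

```text
clock: 25.65
position: [662.8, -150.0, 133.8]
ee_rot: [0.753, -0.658, 0.001, -0.0]
contact_force: [-0.1, 0.3, 0.9]
gripper_width: 40.6
grasp_force: 0.0
row [0.0011 0.0018 0.0858] [-0.001 -0.001  0.002]
```

View pics/w12.png

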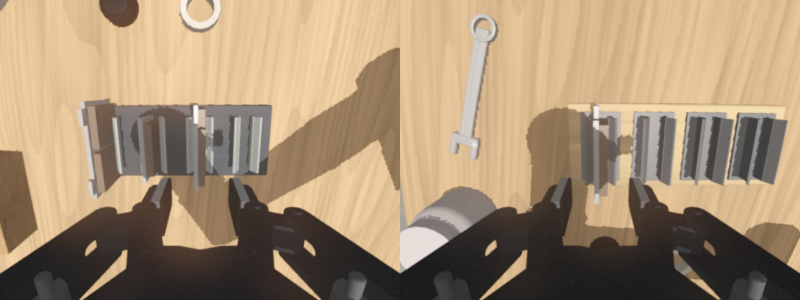

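Left half: split, plain and arched are all placed. Right half: the eared pad (col 599) is centred between the fingers. I'm taking it.

```bash
python3 -m handwheel '[[0.001,0.001,0.03,0,0,0,-0.05],[0.001,0.001,0.06,0,0,0,-0.05],[0.001,0.001,0.075,0,0,0,-0.05],[0.001,0.001,0.086,0,0,0,-0.05],[0.001,0.001,0.086,0,0,0,-0.05],[0.001,0.001,0.086,0,0,0,-0.05]]'
python3 -m handwheel '[[0,0,0,0,0,0,-1],[0,0,0,0,0,0,-1],[0,0,0,0,0,0,-1],[0,0,0,0,0,0,-1],[0,0,0,0,0,0,-1],[0,0,0,0,0,0,-1]]'
python3 -m handwheel '[[0,0,-0.015,0,0,0,-1],[0,0,-0.03,0,0,0,-1],[0,0,-0.06,0,0,0,-1],[0,0,-0.10,0,0,0,-1],[0,0,-0.14,0,0,0,-1],[0,0,-0.14,0,0,0,-1],[0,0,-0.14,0,0,0,-1]]'
python3 - <<'E'
from h import *
rel(JC,JY,-99,0,188)
E
```

```text
clock: 26.45
position: [662.3, -152.1, 48.1]
ee_rot: [0.752, -0.659, 0.001, -0.001]
contact_force: [0.7, -0.1, 0.4]
gripper_width: 40.5
grasp_force: 0.0
clock: 27.2
position: [662.2, -152.1, 47.9]
ee_rot: [0.752, -0.659, 0.001, -0.0]
contact_force: [-0.1, 0.2, 6.4]
gripper_width: 13.3
grasp_force: 59.8
clock: 28.08
position: [660.2, -151.8, 185.9]
ee_rot: [0.752, -0.659, -0.001, 0.0]
contact_force: [0.4, 0.8, -2.8]
gripper_width: 12.6
grasp_force: 60.0
row [-0.3589  0.1659 -0.0012] [0.003 0.001 0.06 ]
```

```bash
python3 -m handwheel '[[-0.05,0.023,0,0,0,0.06,-1],[-0.1,0.046,0,0,0,0.06,-1],[-0.15,0.07,0,0,0,0.06,-1],[-0.2,0.093,0,0,0,0.06,-1],[-0.25,0.116,0,0,0,0.06,-1],[-0.3,0.14,0,0,0,0.06,-1],[-0.345,0.16,0,0,0,0.06,-1],[-0.359,0.166,0.03,0,0,0.06,-1],[-0.359,0.166,0.05,0,0,0.06,-1],[-0.359,0.166,0.05,0,0,0.06,-1]]'
python3 -m handwheel '[[0,0,0,0,0,0,-1],[0,0,0,0,0,0,-1]]'
python3 - <<'E'
from h import *
rel(JC,JY,-99,0,48)
print(fr(JC,JY,read_state()["position"]))
p,d=get_image("wrist")
c=cv2.resize(p[140:320,180:460],None,fx=2.8,fy=2.8,interpolation=cv2.INTER_CUBIC);cv2.imwrite("pics/c13.png",c)
E
```

```text
clock: 29.32
position: [447.5, 180.7, 134.3]
ee_rot: [0.732, -0.681, -0.001, 0.004]
contact_force: [0.5, -0.6, -2.7]
gripper_width: 13.1
grasp_force: 59.7
clock: 29.58
position: [450.2, 182.0, 137.6]
ee_rot: [0.732, -0.681, 0.0, -0.001]
contact_force: [0.2, 1.0, -2.4]
gripper_width: 13.1
grasp_force: 59.7
row [-0.0003  0.0015  0.0896] [-0.001  0.001  0.   ]
[-97.56824005  -0.40001002]
```

View pics/c13.png

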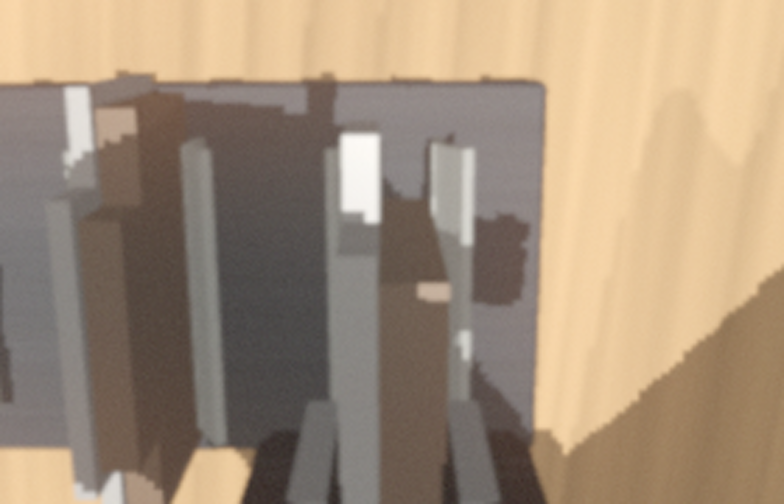

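The fins (cols 326 and 473) sit as they did for the previous pad, so I apply the same 1.3 mm correction and insert.

```bash
python3 -m handwheel '[[0.001,0.0013,0.02,0,0,0,-1],[0.001,0.0013,0.045,0,0,0,-1],[0.001,0.0013,0.055,0,0,0,-1],[0.001,0.0013,0.063,0,0,0,-1],[0.001,0.0013,0.07,0,0,0,-1],[0.001,0.0013,0.077,0,0,0,-1],[0.001,0.0013,0.083,0,0,0,-1],[0.001,0.0013,0.086,0,0,0,-1],[0.001,0.0013,0.088,0,0,0,-1],[0.001,0.0013,0.088,0,0,0,-1]]'
python3 -c "
from h import *
rel(JC,JY,-99,0,48)"
```

```text
clock: 30.88
position: [448.5, 180.9, 48.9]
ee_rot: [0.732, -0.681, 0.0, 0.0]
contact_force: [-0.2, 0.5, -2.5]
gripper_width: 12.7
grasp_force: 59.7
row [-0.0014 -0.0004  0.0009] [-0.    -0.     0.001]
```

```bash
python3 -m handwheel '[[0,0,0.001,0,0,0,-1],[0,0,0.001,0,0,0,-1],[0,0,0.001,0,0,0,-0.6],[0,0,0.001,0,0,0,-0.4],[0,0,0.001,0,0,0,-0.1],[0,0,0.001,0,0,0,-0.1],[0,0,0.001,0,0,0,-0.1]]'
python3 -m handwheel '[[0,0,-0.02,0,0,0,-0.1],[0,0,-0.05,0,0,0,-0.1],[0,0,-0.1,0,0,0,-0.1],[0,-0.04,-0.14,0,0,0,-0.1],[0,-0.08,-0.17,0,0,0,-0.1],[0,-0.1,-0.17,0,0,0,-0.1],[0,-0.1,-0.17,0,0,0,-0.1],[0,-0.1,-0.17,0,0,0,-0.1]]'
python3 - <<'E'
from h import *
p,d=get_image("wrist");cv2.imwrite("pics/w14.png",p)
import pickle;pickle.dump(pose("wrist"),open("w14.pkl","wb"))
E
```

```text
clock: 31.75
position: [448.5, 180.9, 47.9]
ee_rot: [0.732, -0.681, 0.0, -0.0]
contact_force: [-0.4, -0.2, -0.8]
gripper_width: 38.4
grasp_force: 0.0
clock: 32.75
position: [547.2, 187.7, 217.1]
ee_rot: [0.732, -0.681, -0.0, 0.001]
contact_force: [-0.3, 0.6, 0.3]
gripper_width: 38.1
grasp_force: 0.0
```

View pics/w14.png

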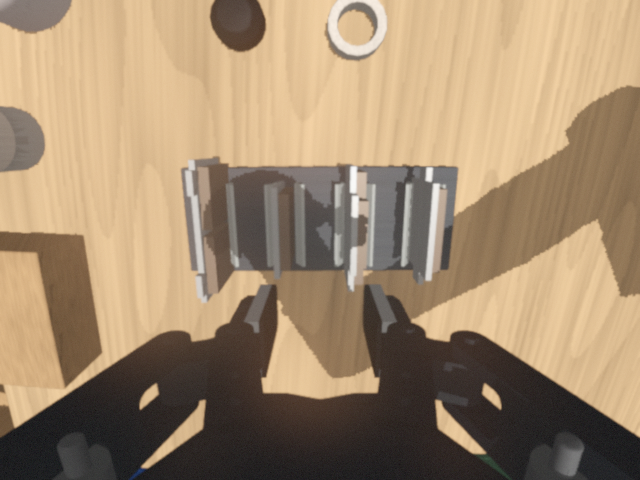

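All four stand in the slots: split at col 196, plain at 275, arched at 353, eared at 432. One numeric check of the centring, then I hand in.

Run:
```python
from h import *
import pickle
ps=pickle.load(open("w14.pkl","rb"))
for n,z,a,b in(("split",88,(190,172),(203,299)),("plain",76,(269,185),(277,275)),("arched",86,(354,196),(352,288)),("eared",80,(436,184),(430,280))):
    Q=fr(JC,JY,onplane("wrist",[a,b],z,ps)); print(n,(Q.mean(0)-[4.5,0]).round(1),np.linalg.norm(Q[0]-Q[1]).round(1))
s=read_state();print(s["clock"],abs(s["joint_vel"]).max())
print(job_done())
```

```text
split [95.9  2.6] 108.0
plain [34.1 -0.5] 78.7
arched [-33.    7.3] 79.0
eared [-101.1    0.2] 83.4
32.8 0.006625153121942658
the job is handed in; nothing more can be done
None
```

All four pads stand released in the job rack in reverse order (split farthest, then plain, arched, eared) and the job was handed in at about 33 s; no verdict came back, my last check put each within about 3 mm across and 7 mm along its slot, and I viewed 17 pictures, over the limit of 14.

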